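Bed the leather-tooling slab level in its swivel stand and swing it to the stop

TASK

The marble tooling slab stands proud, and more or less crooked, in the square tray of the swivel stand, on four stiff push-down feet. Press it down until it lies level and fully home on the tray floor, and turn the stand's top anticlockwise (seen from above) by its upright knob as far as its stop. Do not disturb the spool, the wax jar, the awl or the mallet lying around it.

Things in the scene. Friction and masses are not known exactly. Their poses are not given: they have to be found in the camera images.
- slab: Loose square marble slab, 120 x 120 x 12 mm, 0.35 to 0.6 kg, lying in the tray. Origin: centre of its underside; z up out of its face, x and y along its edges. At the start its underside is about 4 to 8 mm above the tray floor at the middle and may be tilted a few degrees, resting on four feet hidden under it
- tray_floor (a point): Centre of the tray floor, on the turning axis, on the stand's round plywood top (280 mm across, its upper face 36 mm above the table, the tray floor is that same face). Tray walls of wood: inside 125 x 125 mm, 12 mm thick, 10 mm high, so a slab that is home stands 2 mm above them. z up; x and y along the tray walls; turns with the top
- knob_top (a point): Centre of the top end of the upright wooden knob on the plywood top: a round post 18 mm in diameter (the top 4 mm tapers to 12 mm), 44 mm tall, its top 80 mm above the table, 118 mm from the turning axis, 34 mm clear of the tray wall. Turns with the top
- tab (a point): Top of the outer end of the small steel tab (16 mm wide) that sticks out of the edge of the turning top, 157 mm from the axis; turns with the top, and meets the stop pin at the end of the turn
- stop_pin (a point): Top centre of the steel stop pin (12 mm in diameter, its top 48 mm above the table) on the fixed base, 157 mm from the axis, that the tab meets after the full turn. A like pin stands beside the tab at the start
- swivel (a joint): Turn of the stand's top about the upright axis through tray_floor: 0 at the start, grows anticlockwise seen from above, 1.047 rad (60 degrees) with the tab at its stop. Stays where it is left; needs 2 to 3 N at the knob
- stand: Fixed round dark wooden base of the stand, 336 mm across, 20 mm high. Origin: centre of its underside, on the table and on the turning axis; z up. In the tray four hidden rubber feet, 42 mm in tray x and y from the axis, slide down stiffly (5 N each) and stay where pushed, at lowest flush with the tray floor.
- spool: Black thread spool standing beside the stand, 44 mm in diameter, 50 mm tall. Origin: centre of its underside. Leave it
- wax_jar: Small amber jar with metal cap standing beside the stand, 60 mm in diameter, 45 mm tall. Origin: centre of its underside. Leave it
- awl: Wooden-handled awl, about 150 mm long, lying beside the stand on the knob's side. Origin at the middle of its underside, x along it. Leave it
- mallet: Mallet with white cylinder head (60 mm diameter, 110 mm long) and 190 mm wooden handle, lying on the robot's right. Origin under the head end of the handle, x along the handle towards the head. Leave it
Things that resemble listed ones, but are neither listed nor needed, are in the scene too. What is shaped like the slab but green or purple is not meant.

How it is judged (in metres and radians):
At the end, for the whole second after the job is handed in: The slab lies in the tray within 2 mm of fully home and tilted less than 0.02 rad (1.1 degrees), centred within 6 mm, at rest; the top has been turned to within 0.067 rad (4 degrees) of its stop and stands still (z of slab in the frame of tray_floor below 0.002 m and angle between slab's own z axis and vertical below 0.02 rad and horizontal distance between slab and tray_floor below 0.006 m and value of joint swivel above 0.98 rad and velocity of joint swivel below 0.05 rad/s and linear speed of slab below 0.02 m/s); the robot touches nothing.
It fails at once if the spool is moved more than 30 mm (distance of spool from where it was at the start of the episode above 0.03 m).
It fails at once if the wax jar is moved more than 30 mm (distance of wax_jar from where it was at the start of the episode above 0.03 m).
It fails at once if the awl is moved more than 30 mm (distance of awl from where it was at the start of the episode above 0.03 m).
It fails at once if the mallet is moved more than 30 mm (distance of mallet from where it was at the start of the episode above 0.03 m).
It also fails if it takes over 64 s, if anything falls off the work surface, if the arm or the gripper's body presses on something with over 40 N, if the wrist force passes 120 N, or if a joint passes its speed limit or range.

ROBOT

A 6-joint arm with a two-finger parallel gripper is mounted at the origin on the work surface. World frame = base frame: x ahead of the robot, y to its left, z up, the work surface at z = 0. Lengths are in mm, angles in rad, forces in N, time in s.
With the tool pointing down it reaches from about 400 to 925 mm from the base axis. Payload 12.5 kg.
Tool frame: the origin (TCP) lies at the very end of the fingers, on their centre line; the grasp point (between the pads) lies behind it (env.grip_depth is the z of the grasp point in the tool frame, in mm); z points along the fingers, y is the line along which they close (so a half turn about z gives the same grasp; the last joint's range is limited). The gripper opens to 95 mm and grips with 3 to 60 N. Pads are 20 mm wide; open, the fingers measure 119 mm over their backs; the gripper's body (75 mm by 180 mm) begins 59 mm behind the grasp point.
Start: joints at [-1.335, 0.491, 1.559, -0, 1.092, -0.106], TCP at [209.513, -588.856, 214.661] pointing down, gripper open.
Joint ranges: [-3.1, 3.1], [-0.84, 2.19], [0.05, 2.79], [-1.13, 4.28], [0.06, 2.93], [-2.69, 2.69]. Speed limits (rad/s): [2.22, 2.22, 2.79, 3.14, 3.14, 3.14].

INTERFACE

Orientations are given as [roll, pitch, yaw] about the fixed x, y, z axes, in that order (R = Rz(yaw) Ry(pitch) Rx(roll)).
In Python, from cell import env, optics gives the robot as it stands.
- The arm moves only by the tool step_arm, never from a script. Its argument "moves" is a list of rows, each an object of numbers: "tx", "ty", "tz": the shift along the tool's x, y, z in mm; "roll": the turn about the tool's z in rad. In form: [{"tx": .., "ty": .., "tz": .., "roll": ..}, ...]. A call has 1 to 12 rows; each row is the pose to reach, as a shift and turn from the pose commanded when the call began, along the tool's axes at that moment; what a row does not reach only later rows make up. A row lasts 1/12 s, in which the tool goes at most 41.7 mm and 7.16 degrees, less where a joint would pass 70% of its speed; a pose out of reach is approached as far as the arm can. A call with a gripper value outside its range is refused whole. "grip" is the finger opening in mm, from 0 to 95.1, set as the call begins (left out, the last holds). The fingers move at their own pace and stop on an object; the grip force is fixed at half the most. Time passes only in rows, so rows that repeat a pose let the fingers close. It gives the time, the measured TCP pose, the force, the opening and the grip force at its end, in the units of the state.
- env.state(): the state, without advancing time (a new reading comes with each control period).
- optics.read_camera(name): name is "scene" or "side" or "wrist"; returns a dict with "pixels" (400x640x3 uint8, blue, green, red), "mtx" (3x3 intrinsics, pixels), "dist" ([k1, k2, p1, p2, k3] as OpenCV has them; the pictures are not rectified), "view" (4x4, takes a point from world to camera coordinates). Camera axes: x right, y down, z forward; pixel columns grow to the right and rows downward; lengths in mm; the calibration is good to about 2 mm. A picture is of the moment at which its call begins. There is no depth.
- env.job_done(): hands the job in; it is judged then, once.
The state is a dict: "t": time; "joints": joint angles; "qvel": joint speeds; "tau": joint torques, N m; "eef_pos": TCP position; "tcp_rot": TCP orientation; "ft_force": force on the tool from outside, world axes, zero at the start; "moment": the same for the moment, N m; "opening": opening from 0.0 (shut) to 1.0 (fully open); "grip_force": force on a finger pad.
Only numpy, scipy, OpenCV 4.12 (cv2) and the standard library are available. Lean on these libraries where they do the work, as an engineer would, in place of code of your own. Each camera call takes 0.05 s, during which the arm holds its last target. There are 200 camera calls.

## Working session

There is one attempt and no reset: what is moved stays moved. The work goes in short steps, Python scripts to look and compute and a tool call to move; the robot and the scene stay as the last step left them, time stands still between calls to the robot, and variables do not carry over. Pictures are saved under pics/ and viewed, at most 10 in all, crops included, and the job is handed in when it is done.

Besides the shell and the picture viewer there is one more tool, called as name([rows], argument=value, ...), one row to a line, values as JSON. step_arm: Moves the arm, as the interface text tells. Its arguments: {"type":"object","properties":{"moves":{"type":"array"},"grip":{"type":"number"}},"required":["moves"]}

```bash
mkdir -p pics; cat > h.py <<'E'
import numpy as np, cv2
from cell import env, optics
def pic(n,f=None):
    c=optics.read_camera(n)
    if f: cv2.imwrite('pics/'+f,c['pixels'])
    return c
def ray(c,uv,z):
    p=cv2.undistortPoints(np.array([[uv]],float),np.array(c['mtx'],float),np.array(c['dist'],float))[0,0]
    V=np.array(c['view']);R=V[:3,:3];o=-R.T@V[:3,3];d=R.T@np.array([p[0],p[1],1])
    return o+d*(z-o[2])/d[2]
def proj(c,P):
    V=np.array(c['view']);r=cv2.Rodrigues(V[:3,:3])[0]
    return cv2.projectPoints(np.array(P,float).reshape(-1,3),r,V[:3,3],np.array(c['mtx'],float),np.array(c['dist'],float))[0][:,0]
E
python3 - <<'E'
from h import *
a=pic('scene','s1.png');b=pic('side','d1.png')
print(env.state(),env.grip_depth)
for c in(a,b):
    V=np.array(c['view']);print(-V[:3,:3].T@V[:3,3],V[2,:3])
E
```

```text
{'t': 0.1, 'joints': array([-1.33461375e+00,  4.91494784e-01,  1.55942525e+00, -1.24758578e-05,
        1.09169320e+00, -1.05609067e-01]), 'qvel': array([-3.55949041e-04,  1.52919011e-05, -1.58959267e-03, -2.61381627e-04,
        9.50343561e-05,  7.28896648e-04]), 'tau': array([ 4.20667115e-03, -6.13623691e+01, -2.58606684e+01,  6.94424543e-02,
        4.70070890e-02, -4.62357934e-05]), 'eef_pos': array([ 209.44349362, -588.6161393 ,  214.1103221 ]), 'tcp_rot': array([-3.14057659e+00, -9.65791440e-05,  3.41797356e-01]), 'ft_force': array([ 0.55173567,  0.33950563, -0.96055914]), 'moment': array([-0.0537372 , -0.03044766, -0.01118633]), 'grip_force': 0.0, 'opening': 1.0028072732385385} -18.8
[1052.41075254 -321.51239873  815.55746058] [-0.58332072  0.20139007 -0.78687926]
[-231.85197225  558.94375383 1154.61454403] [ 0.4983796  -0.45674695 -0.73688534]
```

View pics/s1.png

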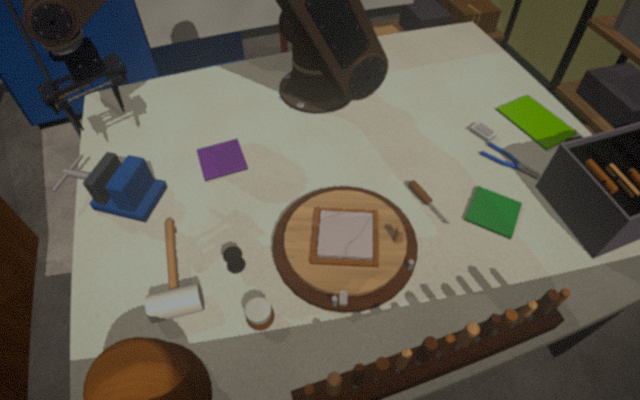

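View pics/d1.png

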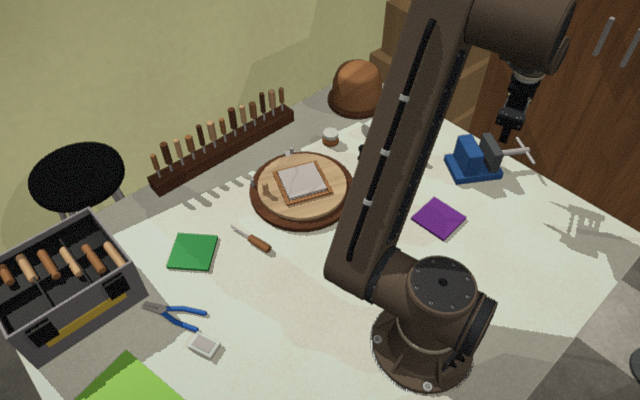

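Scene view: the stand is at about (345,245), with the marble slab in its tray at (345,237) and the knob at (394,233). The tab is near (343,298), and pins stand near (334,299) and (411,265). Only the white marble square in the tray fits the slab; the purple (222,159), green (493,211) and lime (537,121) squares are decoys. The awl is at (428,200), the spool at (234,260), the jar at (259,313) and the mallet at (173,300).

```bash
python3 - <<'E'
from h import *
a=cv2.imread('pics/s1.png');b=cv2.imread('pics/d1.png')
x=cv2.resize(a[180:315,262:452],None,fx=3.1,fy=3.1,interpolation=cv2.INTER_CUBIC)
cv2.imwrite('pics/c1.png',x)
y=cv2.resize(b[135:255,220:370],None,fx=4,fy=4,interpolation=cv2.INTER_CUBIC)
cv2.imwrite('pics/c2.png',y)
h=cv2.cvtColor(a,cv2.COLOR_BGR2HSV)
for p in[(345,237),(317,237),(300,237),(394,233),(280,245),(397,240)]: print(p,h[p[1],p[0]])
h=cv2.cvtColor(b,cv2.COLOR_BGR2HSV)
for p in[(303,182),(267,193),(340,195)]: print(p,h[p[1],p[0]])
E
```

```text
(345, 237) [  9  33 147]
(317, 237) [ 12  94 103]
(300, 237) [ 15 111 152]
(394, 233) [ 15 106  89]
(280, 245) [ 14 121  84]
(397, 240) [ 16 131 117]
(303, 182) [ 15  22 182]
(267, 193) [ 14 103 116]
(340, 195) [ 17  89 187]
```

View pics/c1.png

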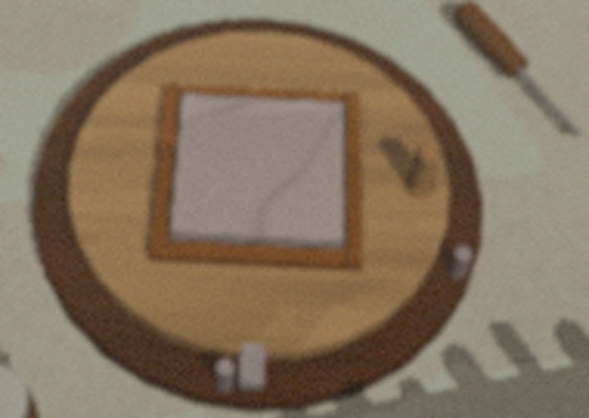

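View pics/c2.png

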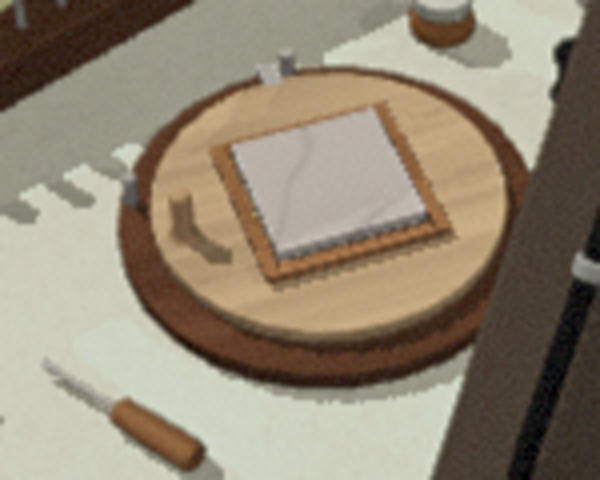

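The slab in the tray is confirmed as white marble with veins. Knob: in c2 its top is near (180,198) and its shadow runs to the lower right. In c1 it is near (425,155). The free pin is at c1 (462,255) and the tab at (252,352).

```bash
python3 - <<'E'
from h import *
a=pic('scene');b=pic('side')
def mask(img,f):
    h=cv2.cvtColor(img,cv2.COLOR_BGR2HSV).astype(int);return f(h[...,0],h[...,1],h[...,2]).astype(np.uint8)
for n,c,roi in(('scene',a,(300,195,395,275)),('side',b,(268,155,335,210))):
    m=mask(cv2.GaussianBlur(c['pixels'],(3,3),0),lambda h,s,v:(s<62)&(v>95));mm=np.zeros_like(m);x0,y0,x1,y1=roi;mm[y0:y1,x0:x1]=m[y0:y1,x0:x1]
    cs=max(cv2.findContours(mm,0,1)[0],key=cv2.contourArea)
    q=cv2.approxPolyDP(cs,6,True)[:,0];print(n,cv2.contourArea(cs),q.tolist())
    W=[ray(c,p,54)[:2] for p in q];print(np.round(W).tolist(),np.round(np.mean(W,0)))
# hand-read points
S=lambda x,y:(262+x/3.1,180+y/3.1); D=lambda x,y:(220+x/4,135+y/4)
print('base? disc ellipse extremes: ctr')
print('tab end',ray(a,S(252,382),36),ray(b,D(268,68),36),'pin',ray(a,S(463,250),48),ray(b,D(130,150),48))
K=ray(b,D(180,196),80);print('knob side',K,[( (p[0]-262)*3.1,(p[1]-180)*3.1) for p in proj(a,[K,[K[0],K[1],36]])])
print('knob scene',ray(a,S(427,150),80),ray(a,S(418,190),36))
# plywood disc ellipse
for n,c in(('scene',a),('side',b)):
    m=mask(cv2.GaussianBlur(c['pixels'],(3,3),0),lambda h,s,v:(s>70)&(v>118)&(h>8)&(h<24))
    m=cv2.morphologyEx(m,3,np.ones((5,5)));k,l,st,ce=cv2.connectedComponentsWithStats(m)
    j=l[(237,300)] if n=='scene' else l[(205,300)]
    cs=max(cv2.findContours((l==j).astype(np.uint8),0,1)[0],key=cv2.contourArea)
    W=np.array([ray(c,p[0],36)[:2] for p in cs],np.float32)
    print(n,st[j],cv2.minEnclosingCircle(W))
E
```

```text
scene 2400.0 [[320, 212], [319, 256], [372, 257], [372, 214]]
[[516.0, -153.0], [627.0, -192.0], [666.0, -85.0], [560.0, -41.0]] [ 592. -118.]
side 1102.0 [[312, 162], [278, 171], [290, 199], [325, 189]]
[[622.0, -195.0], [665.0, -89.0], [549.0, -40.0], [507.0, -145.0]] [ 586. -117.]
base? disc ellipse extremes: ctr
tab end [ 738.09742793 -176.5439337    36.        ] [ 728.30341522 -178.16458062   36.        ] pin [698.46821459  -6.12827845  48.        ] [718.96689852 -28.40724999  48.        ]
knob side [627.12820952  -9.47669382  80.        ] [(np.float64(422.44926865598575), np.float64(145.0975078677192)), (np.float64(413.8863853977997), np.float64(178.99177000889597))]
knob scene [631.97784465  -8.1816837   80.        ] [636.81684424 -10.59132894  36.        ]
scene [ 284  190  123  104 6757] ((589.1327514648438, -116.59748840332031), 140.7152099609375)
side [ 254  152   96   67 3621] ((595.9456787109375, -127.22209167480469), 154.41587829589844)
```

Stand axis is at about (589,-117) and the knob at about (631,-8), 69° from the axis. Both views agree, and the radii come out near 118 and 157. Next I close the fingers and go above the slab centre.

step_arm([
  {"tx": 516, "ty": -317, "tz": 0, "roll": -0.86},
  {"tx": 516, "ty": -317, "tz": 0, "roll": -0.86},
  {"tx": 516, "ty": -317, "tz": 0, "roll": -0.86},
  {"tx": 516, "ty": -317, "tz": 0, "roll": -0.86},
  {"tx": 516, "ty": -317, "tz": 0, "roll": -0.86},
  {"tx": 516, "ty": -317, "tz": 0, "roll": -0.86},
  {"tx": 516, "ty": -317, "tz": 0, "roll": -0.86},
  {"tx": 516, "ty": -317, "tz": 0, "roll": -0.86},
  {"tx": 516, "ty": -317, "tz": 0, "roll": -0.86},
  {"tx": 516, "ty": -317, "tz": 0, "roll": -0.86},
  {"tx": 516, "ty": -317, "tz": 0, "roll": -0.86},
  {"tx": 516, "ty": -317, "tz": 0, "roll": -0.86},
], grip=0)

```text
t: 1.2
eef_pos: [524.1, -197.6, 214.7]
tcp_rot: [3.141, 0.0, 1.202]
ft_force: [-0.3, 0.0, 0.5]
opening: 0.219
grip_force: 0.0
```

step_arm([
  {"tx": 95, "ty": 30, "tz": 0},
  {"tx": 95, "ty": 30, "tz": 0},
  {"tx": 95, "ty": 30, "tz": 0},
  {"tx": 95, "ty": 30, "tz": 0},
  {"tx": 95, "ty": 30, "tz": 60},
  {"tx": 95, "ty": 30, "tz": 100},
  {"tx": 95, "ty": 30, "tz": 140},
  {"tx": 95, "ty": 30, "tz": 140},
  {"tx": 95, "ty": 30, "tz": 140},
])

```text
validation failed for argument at $.mo...
```

```bash
python3 - <<'E'
from h import *
c=pic('wrist','w1.png');s=env.state();print(s['eef_pos'],s['ft_force'],s['opening'])
c=pic('scene');print(np.round(proj(c,[[589,-117,48],[631,-8,80]])))
E
```

```text
[ 527.58096033 -192.79397451  214.68937133] [ 0.03217209  5.36906006 -1.44617491] 0.1742984942743629
[[346. 234.]
 [400. 228.]]
```

View pics/w1.png

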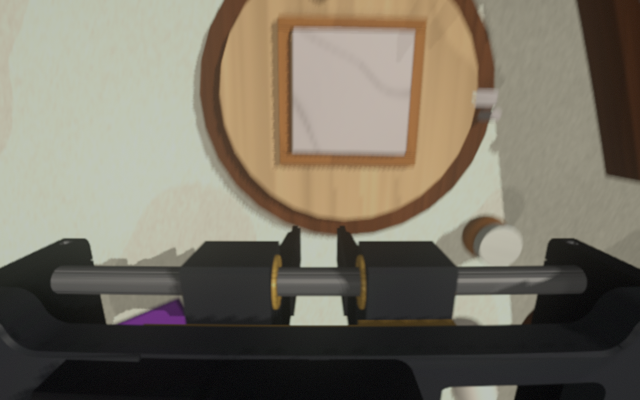

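The wrist view shows the slab at about (351,92) between the tray walls, with the tab at (485,98). The call was refused because every row needs all four keys. I'll resend it with "roll" included.

step_arm([
  {"tx": 93, "ty": 30, "tz": 0, "roll": 0},
  {"tx": 93, "ty": 30, "tz": 0, "roll": 0},
  {"tx": 93, "ty": 30, "tz": 0, "roll": 0},
  {"tx": 93, "ty": 30, "tz": 40, "roll": 0},
  {"tx": 93, "ty": 30, "tz": 80, "roll": 0},
  {"tx": 93, "ty": 30, "tz": 120, "roll": 0},
  {"tx": 93, "ty": 30, "tz": 140, "roll": 0},
  {"tx": 93, "ty": 30, "tz": 140, "roll": 0},
  {"tx": 93, "ty": 30, "tz": 140, "roll": 0},
  {"tx": 93, "ty": 30, "tz": 140, "roll": 0},
])

```text
t: 2.13
eef_pos: [585.3, -124.3, 76.1]
tcp_rot: [3.14, 0.0, 1.201]
ft_force: [0.1, -0.2, -0.8]
opening: -0.002
grip_force: 0.0
```

```bash
python3 - <<'E'
from h import *
c=pic('wrist','w2.png');s=env.state();print(s['eef_pos'],s['ft_force'],s['opening'])
print(np.round(proj(c,[[589,-117,50],[631,-8,80],[589,-117,36]])))
E
```

```text
[ 585.44995065 -124.19812582   76.47877774] [ 0.56764543 -0.40736255  0.14194215] 0.0061650972965640915
[[321. 218.]
 [321.   5.]
 [320. 212.]]
```

View pics/w2.png

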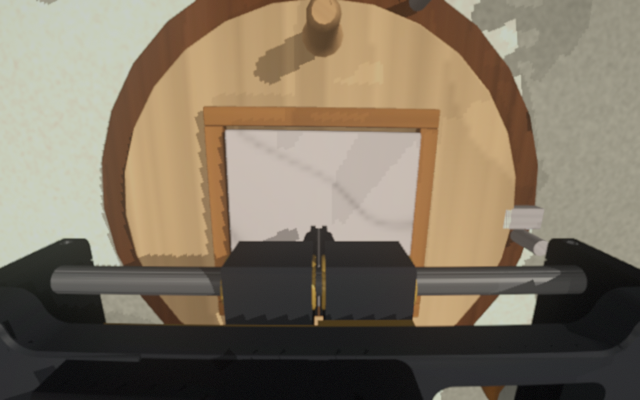

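The knob top is at (323,11), close to the predicted (321,5). The tray sides sit at 213 and 428 around the tool, so laterally the tool is centred. It needs about 8 mm more along tool x.

step_arm([
  {"tx": 8, "ty": 1, "tz": 5, "roll": 0},
  {"tx": 8, "ty": 1, "tz": 10, "roll": 0},
  {"tx": 8, "ty": 1, "tz": 14, "roll": 0},
  {"tx": 8, "ty": 1, "tz": 16, "roll": 0},
  {"tx": 8, "ty": 1, "tz": 18, "roll": 0},
  {"tx": 8, "ty": 1, "tz": 19, "roll": 0},
  {"tx": 8, "ty": 1, "tz": 20, "roll": 0},
  {"tx": 8, "ty": 1, "tz": 20, "roll": 0},
])

```text
t: 2.85
eef_pos: [588.4, -116.6, 54.8]
tcp_rot: [-3.142, 0.0, 1.202]
ft_force: [-0.3, 0.1, 0.5]
opening: 0.007
grip_force: 0.6
```

```bash
python3 - <<'E'
from h import *
c=pic('wrist');s=env.state();print(s['eef_pos'],s['ft_force'])
c2=cv2.imread('pics/w2.png')
V=np.array(c['view']);R=V[:3,:3]
# w2 tool was 8mm back along tool x, ~20 higher: shift ray origin by tool motion
s=s['eef_pos'];d=np.array([585.45,-124.2,76.48])-s
print('knob',ray(c,(323,11),80-d[2])+d)
E
```

```text
[ 588.45371263 -116.55672696   54.77347607] [-1.05998593 -0.30839297  1.64913473]
knob [630.97065896 -10.61365032  80.        ]
```

Knob at (631,-10). Next I press down in small steps and watch the force.

step_arm([
  {"tx": 0, "ty": 0, "tz": 0.5, "roll": 0},
  {"tx": 0, "ty": 0, "tz": 1, "roll": 0},
  {"tx": 0, "ty": 0, "tz": 1.5, "roll": 0},
  {"tx": 0, "ty": 0, "tz": 2, "roll": 0},
  {"tx": 0, "ty": 0, "tz": 2.5, "roll": 0},
  {"tx": 0, "ty": 0, "tz": 3, "roll": 0},
  {"tx": 0, "ty": 0, "tz": 3.5, "roll": 0},
  {"tx": 0, "ty": 0, "tz": 4, "roll": 0},
  {"tx": 0, "ty": 0, "tz": 4, "roll": 0},
])

```text
t: 3.65
eef_pos: [588.7, -116.6, 51.8]
tcp_rot: [3.141, 0.0, 1.202]
ft_force: [-4.5, 1.0, 13.7]
opening: 0.003
grip_force: 6.8
```

step_arm([
  {"tx": 0, "ty": 0, "tz": 0.5, "roll": 0},
  {"tx": 0, "ty": 0, "tz": 1, "roll": 0},
  {"tx": 0, "ty": 0, "tz": 1.5, "roll": 0},
  {"tx": 0, "ty": 0, "tz": 2, "roll": 0},
  {"tx": 0, "ty": 0, "tz": 2, "roll": 0},
])

```text
t: 4.07
eef_pos: [588.7, -116.5, 49.8]
tcp_rot: [3.141, 0.0, 1.202]
ft_force: [-3.8, 1.2, 13.6]
opening: 0.002
grip_force: 6.8
```

step_arm([
  {"tx": 0, "ty": 0, "tz": 0.5, "roll": 0},
  {"tx": 0, "ty": 0, "tz": 1, "roll": 0},
  {"tx": 0, "ty": 0, "tz": 1.5, "roll": 0},
  {"tx": 0, "ty": 0, "tz": 1.5, "roll": 0},
])

```text
t: 4.4
eef_pos: [588.7, -116.6, 48.3]
tcp_rot: [3.141, 0.0, 1.202]
ft_force: [-4.1, 1.7, 14.0]
opening: 0.008
grip_force: 7.0
```

step_arm([
  {"tx": 0, "ty": 0, "tz": 0.5, "roll": 0},
  {"tx": 0, "ty": 0, "tz": 1, "roll": 0},
  {"tx": 0, "ty": 0, "tz": 1.3, "roll": 0},
  {"tx": 0, "ty": 0, "tz": 1.3, "roll": 0},
])

```text
t: 4.73
eef_pos: [588.7, -116.6, 48.2]
tcp_rot: [3.14, 0.0, 1.202]
ft_force: [-8.0, 0.8, 26.8]
opening: 0.003
grip_force: 13.4
```

step_arm([
  {"tx": 0, "ty": 0, "tz": 0.5, "roll": 0},
  {"tx": 0, "ty": 0, "tz": 0.8, "roll": 0},
  {"tx": 0, "ty": 0, "tz": 0.8, "roll": 0},
])

```text
t: 4.98
eef_pos: [588.7, -116.6, 48.1]
tcp_rot: [3.14, 0.0, 1.202]
ft_force: [-11.3, 2.1, 34.6]
opening: 0.005
grip_force: 17.5
```

The slab is home: hard contact at z = 48.1 with 35 N. I'll lift off, open to 40 mm and go above the knob.

step_arm([
  {"tx": 0, "ty": 0, "tz": -20, "roll": 0},
  {"tx": 0, "ty": 0, "tz": -50, "roll": 0},
  {"tx": 0, "ty": 0, "tz": -64, "roll": 0},
  {"tx": 30, "ty": 0, "tz": -64, "roll": 0},
  {"tx": 65, "ty": 0, "tz": -64, "roll": 0},
  {"tx": 95, "ty": 0, "tz": -64, "roll": 0},
  {"tx": 115, "ty": 1, "tz": -64, "roll": 0},
  {"tx": 115, "ty": 1, "tz": -64, "roll": 0},
  {"tx": 115, "ty": 1, "tz": -64, "roll": 0},
], grip=40)

```text
t: 5.73
eef_pos: [631.0, -8.8, 108.8]
tcp_rot: [3.142, 0.0, 1.204]
ft_force: [-0.6, -1.2, 0.4]
opening: 0.42
grip_force: 0.0
```

```bash
python3 - <<'E'
from h import *
s=env.state();print(s['eef_pos'],s['opening'],s['ft_force'])
c=pic('scene');x=cv2.resize(c['pixels'][150:315,262:472],None,fx=3.5,fy=3.5,interpolation=cv2.INTER_CUBIC)
cv2.imwrite('pics/c3.png',x)
print(np.round(ray(c,(410,183),10)),np.round(ray(c,(445,220),10)))
E
```

```text
[630.99566722  -8.7861384  108.79947874] 0.4199297706245012 [-0.5738632  -1.23886703  0.44450374]
[470. 108.  10.] [605. 138.  10.]
```

View pics/c3.png

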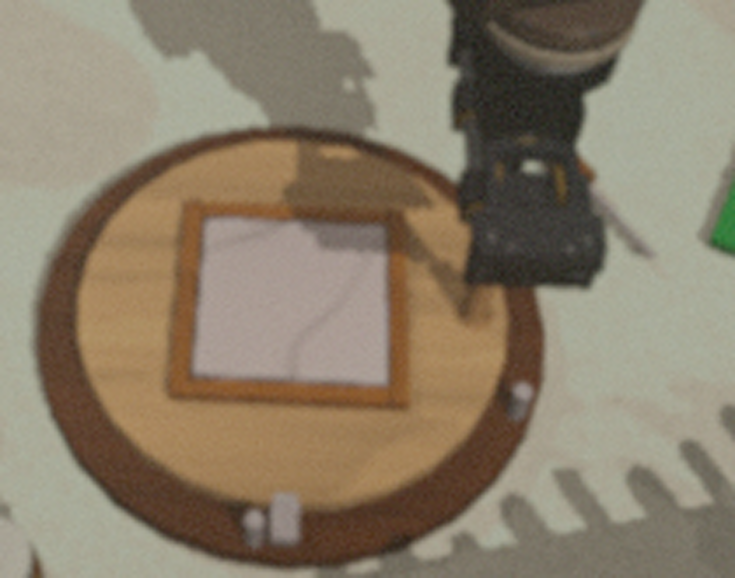

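The slab now sits flat inside the walls, with no dark gap at its lower edge. The knob is under the gripper, and the awl is clear at y > 100. Descending around the knob and closing.

step_arm([
  {"tx": 0, "ty": 0, "tz": 15, "roll": 0},
  {"tx": 0, "ty": 0, "tz": 30, "roll": 0},
  {"tx": 0, "ty": 0, "tz": 45, "roll": 0},
  {"tx": 0, "ty": 0, "tz": 57, "roll": 0},
  {"tx": 0, "ty": 0, "tz": 62, "roll": 0},
  {"tx": 0, "ty": 0, "tz": 62, "roll": 0},
])

```text
t: 6.28
eef_pos: [630.3, -10.3, 45.9]
tcp_rot: [-3.14, 0.001, 1.201]
ft_force: [-0.8, 0.7, -1.0]
opening: 0.423
grip_force: 0.0
```

step_arm([
  {"tx": 0, "ty": 0, "tz": 0, "roll": 0},
  {"tx": 0, "ty": 0, "tz": 0, "roll": 0},
  {"tx": 0, "ty": 0, "tz": 0, "roll": 0},
  {"tx": 0, "ty": 0, "tz": 0, "roll": 0},
  {"tx": 0, "ty": 0, "tz": 0, "roll": 0},
], grip=22)

```text
t: 6.7
eef_pos: [631.1, -9.5, 47.5]
tcp_rot: [3.141, -0.0, 1.202]
ft_force: [-0.4, -0.1, -0.1]
opening: 0.234
grip_force: 0.0
```

step_arm([
  {"tx": -0.1, "ty": -5.1, "tz": 0, "roll": -0.0436},
  {"tx": -0.4, "ty": -10.1, "tz": 0, "roll": -0.0873},
  {"tx": -1, "ty": -15.1, "tz": 0, "roll": -0.131},
  {"tx": -1.8, "ty": -20.1, "tz": 0, "roll": -0.1745},
  {"tx": -2.7, "ty": -25.1, "tz": 0, "roll": -0.218},
  {"tx": -4, "ty": -30, "tz": 0, "roll": -0.262},
  {"tx": -5.4, "ty": -34.9, "tz": 0, "roll": -0.305},
  {"tx": -7, "ty": -39.7, "tz": 0, "roll": -0.349},
  {"tx": -8.8, "ty": -44.4, "tz": 0, "roll": -0.393},
  {"tx": -10.9, "ty": -49, "tz": 0, "roll": -0.436},
  {"tx": -13.1, "ty": -53.6, "tz": 0, "roll": -0.48},
  {"tx": -15.5, "ty": -58, "tz": 0, "roll": -0.524},
])

```text
t: 7.7
eef_pos: [571.7, -2.9, 47.5]
tcp_rot: [3.14, 0.0, 1.728]
ft_force: [1.9, 3.1, -0.5]
opening: 0.231
grip_force: 1.3
```

step_arm([
  {"tx": -0.1, "ty": -5.1, "tz": 0, "roll": -0.0436},
  {"tx": -0.4, "ty": -10.1, "tz": 0, "roll": -0.0873},
  {"tx": -1, "ty": -15.1, "tz": 0, "roll": -0.131},
  {"tx": -1.8, "ty": -20.1, "tz": 0, "roll": -0.1745},
  {"tx": -2.7, "ty": -25.1, "tz": 0, "roll": -0.218},
  {"tx": -4, "ty": -30, "tz": 0, "roll": -0.262},
  {"tx": -5.4, "ty": -34.9, "tz": 0, "roll": -0.305},
  {"tx": -7, "ty": -39.7, "tz": 0, "roll": -0.349},
  {"tx": -8.8, "ty": -44.4, "tz": 0, "roll": -0.393},
  {"tx": -10.9, "ty": -49, "tz": 0, "roll": -0.436},
  {"tx": -13.1, "ty": -53.6, "tz": 0, "roll": -0.48},
  {"tx": -15.5, "ty": -58, "tz": 0, "roll": -0.524},
])

```text
t: 8.7
eef_pos: [516.4, -27.2, 47.4]
tcp_rot: [3.141, 0.001, 2.252]
ft_force: [1.4, 2.5, 0.2]
opening: 0.23
grip_force: 1.3
```

Force is still about 3 N, so the stop has not been reached. I'll creep on until the force rises.

step_arm([
  {"tx": 0, "ty": -0.7, "tz": 0, "roll": 0},
  {"tx": 0, "ty": -1.4, "tz": 0, "roll": 0},
  {"tx": -0.1, "ty": -2, "tz": 0, "roll": 0},
  {"tx": -0.1, "ty": -2, "tz": 0, "roll": 0},
])

```text
t: 9.03
eef_pos: [515.2, -28.6, 47.2]
tcp_rot: [3.141, 0.001, 2.249]
ft_force: [0.7, 1.1, 0.4]
opening: 0.231
grip_force: 0.7
```

step_arm([
  {"tx": 0, "ty": -0.4, "tz": 0, "roll": 0},
  {"tx": 0, "ty": -0.8, "tz": 0, "roll": 0},
  {"tx": 0, "ty": -0.8, "tz": 0, "roll": 0},
])

```text
t: 9.28
eef_pos: [514.4, -29.2, 47.1]
tcp_rot: [3.141, 0.0, 2.25]
ft_force: [2.1, 1.9, 2.0]
opening: 0.233
grip_force: 1.1
```

step_arm([
  {"tx": 0, "ty": -0.6, "tz": 0, "roll": 0},
  {"tx": 0, "ty": -1.2, "tz": 0, "roll": 0},
  {"tx": -0.1, "ty": -1.8, "tz": 0, "roll": 0},
  {"tx": -0.1, "ty": -1.8, "tz": 0, "roll": 0},
])

```text
t: 9.62
eef_pos: [513.7, -29.8, 47.1]
tcp_rot: [3.14, 0.001, 2.249]
ft_force: [6.0, 10.6, 0.1]
opening: 0.231
grip_force: 5.7
```

step_arm([
  {"tx": 0, "ty": -0.5, "tz": 0, "roll": 0},
  {"tx": 0, "ty": -1, "tz": 0, "roll": 0},
  {"tx": 0, "ty": -1, "tz": 0, "roll": 0},
])

```text
t: 9.87
eef_pos: [513.7, -29.9, 47.1]
tcp_rot: [3.138, 0.002, 2.249]
ft_force: [10.4, 17.0, -3.6]
opening: 0.233
grip_force: 9.4
```

The force has risen to 20 N with no further motion, so the tab is on its stop. I'll back off, open, lift clear and check.

step_arm([
  {"tx": 0, "ty": 2.5, "tz": 0, "roll": 0},
  {"tx": 0, "ty": 2.5, "tz": 0, "roll": 0},
  {"tx": 0, "ty": 2.5, "tz": 0, "roll": 0},
  {"tx": 0, "ty": 2.5, "tz": 0, "roll": 0},
  {"tx": 0, "ty": 2.5, "tz": -20, "roll": 0},
  {"tx": 0, "ty": 2.5, "tz": -50, "roll": 0},
  {"tx": 0, "ty": 2.5, "tz": -90, "roll": 0},
  {"tx": 0, "ty": 2.5, "tz": -130, "roll": 0},
  {"tx": -30, "ty": 2.5, "tz": -160, "roll": 0},
  {"tx": -60, "ty": 2.5, "tz": -160, "roll": 0},
  {"tx": -60, "ty": 2.5, "tz": -160, "roll": 0},
], grip=40)

```text
t: 10.78
eef_pos: [554.7, -79.6, 209.2]
tcp_rot: [3.139, 0.005, 2.248]
ft_force: [-0.6, -0.8, -1.0]
opening: 0.416
grip_force: 0.0
```

```bash
python3 - <<'E'
from h import *
s=env.state();print(s['eef_pos'],s['ft_force'])
c=pic('scene');x=c['pixels'][150:320,220:470]
d=pic('wrist')['pixels']
x=cv2.resize(x,None,fx=2.2,fy=2.2,interpolation=cv2.INTER_CUBIC)
d=cv2.resize(d[:240],(550,206))
cv2.imwrite('pics/c4.png',np.vstack([x[:,:550],d]))
E
```

```text
[554.662197   -79.57650786 209.15620863] [-0.6451813  -0.75246731 -1.01387575]
```

View pics/c4.png

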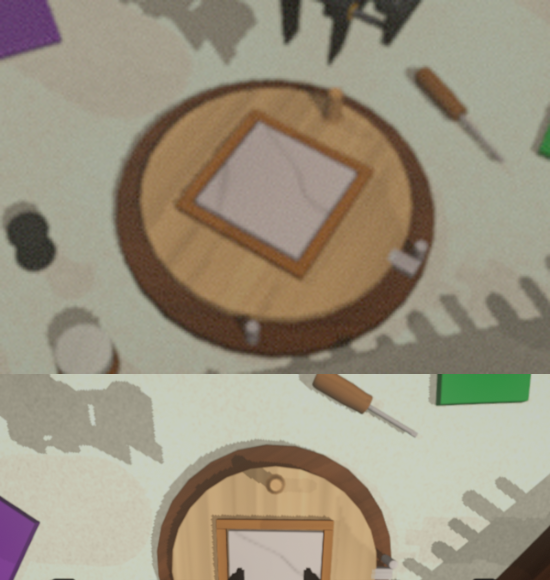

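The tab at (405,260) rests against the stop pin at (420,247). The slab is flat inside the tray, the spool, jar and awl are where they were, and the gripper is clear.

```bash
python3 -c "
from h import *
print(env.job_done())"
```

```text
the job is handed in; nothing more can be done
None
```

I pressed the slab down to hard contact at 48.1 mm (48 mm is fully home), turned the top anticlockwise until the tab met its stop pin, and handed the job in at about 11 s with the gripper clear. The hand-in returned no verdict. The spool, jar and awl look unmoved; the mallet was outside the last picture, but the arm passed well above it.

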